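Refit the speed control: seat the cartridge, then press its knob home on the D-spindle

TASK

The router table's speed control is being put back together: set the speed cartridge into the keyed recess of the grey control box so that it sits flat and square on the floor of the recess, and let go of it. Then take the black bar knob, turn it so that the flat in its bore matches the flat on the cartridge's spindle, push it fully home on the spindle and go on pushing until the sprung spindle is down at its stop. Finish like that, still gripping the knob and keeping it pressed in (I tighten its grub screw meanwhile), and leave the other things on the table where they are.

Things in the scene. Friction and masses are not known exactly. Their poses are not given: they have to be found in the camera images.
- control_box: the grey control box with aluminium face, fixed, 134 mm along x, 196 mm along y, 46 mm high; origin at the centre of its underside, z up. The recess is nearer its -y end; on the +y end of the face a rocker switch and a lamp stand up to 8 mm proud. Behind it on the right a round parts carousel, 0.5 m wide, over 0.4 m high, reaches to x = 0.68 m: swing past it with the arm drawn in.
- recess (a point): centre of the recess's floor, 36 mm above the table, axes as the box. The recess is open at the top, 86.6 mm along x, 66.6 mm along y, 10 mm deep (its mouth is level with the box's face, 46 mm above the table); its +x +y corner is filled in at 45 degrees (14 mm legs).
- cartridge_mid (a point): middle of the loose speed cartridge (about 0.27 kg), on its vertical axis, 26 mm above its underside, in the middle of its grey housing. The housing is 50 mm along x, 36 mm along y and reaches from 12 to 40 mm above the underside: grip it across the 36 mm. On top follow a brass collar (25 mm wide, 3 mm high) and the steel spindle.
- cartridge_foot (a point): centre of the underside of the cartridge, same axes. Its black flange is 84 mm along x, 64 mm along y, 12 mm thick, lower edge bevelled, its +x +y corner cut off at 45 degrees (14 mm legs). Seated, this point and its axes coincide with those of the recess and the flange stands 2 mm proud of the box.
- spindle_top (a point): centre of the spindle's top end, on the cartridge's axis, 70 mm above its underside when not pressed. Diameter 16 mm, 30 mm long, top edge bevelled by 2 mm; one flat along its length faces this point's +x, 4 mm from the axis. It turns stiffly (0.1 N m; starts within 0.7 rad of the cartridge's x) and sinks against a spring.
- spindle (a joint): how far the spindle is pushed down into the cartridge: 0 = out, 0.006 m = at its stop. The spring takes 3 N at the start and 9 N at the stop.
- knob_mid (a point): middle of the loose black knob (about 0.06 kg), on its axis, 22 mm above its underside. It stands on a round skirt 54 mm wide, 18 mm high; above that, from 18 to 44 mm, a grip bar lies along x: its parallel sides, 24 mm apart along y, run from x = -21 to +8 mm, then taper to a 10 mm nose at x = +24 mm (a white line on top runs to the nose).
- knob_foot (a point): centre of the knob's underside, same axes, at the mouth of its bore: a D 17 mm wide, 20 mm deep, its flat on the +x (nose) side, 4.5 mm from the axis. Home on the spindle, the knob's +x points as the spindle's +x and the spindle's top stands at the bore's end, 20 mm above this point.
- knob: the black knob itself; its origin is knob_foot.
- cartridge: the speed cartridge itself, with its spindle; its origin is cartridge_foot.
- steel_spanner: small bright spanner, 32 x 135 x 9 mm; leave alone
- wood_block: flat offcut of wood, 60 x 85 x 18 mm; leave alone
- flat_tin: flat round tin with a red lid, 64 mm across, 22 mm high; leave alone
- teal_cap: plain moulded cap, 50 mm across, 37 mm high, without a bore; leave alone
There are look-alikes about, which are no part of the job. What is shaped like the cartridge but blue is not meant.

How it is judged:
By the outcome, as a careful person would: the job done as asked, in the order asked, and still so for the second after the job is handed in, while the arm keeps its last pose, push and grip.
It also fails if it takes over 61 s, if anything falls off the work surface, if the arm or the gripper's body presses on something with over 40 N, if the wrist force passes 120 N, or if a joint passes its speed limit or range.

ROBOT

A 6-joint arm with a two-finger parallel gripper is mounted at the origin on a cart in front of the work surface, level with it; the furniture and walls round the work are solid. World frame = base frame: x ahead of the robot, y to its left, z up, the work surface at z = 0. Lengths are in mm, angles in degrees, forces in N, time in s.
With the tool pointing down it reaches from about 300 to 850 mm from the base axis. Payload 4.2 kg.
Tool frame: the origin (TCP) lies on the centre line of the jaws, within the pads' length; the fingertips stand 11 mm ahead of it and the grasp point (between the pads) lies 8 mm behind it; z points along the fingers, y is the line along which they close (so a half turn about z gives the same grasp; the last joint's range is limited). The gripper opens to 91 mm and grips with 3 to 60 N. Pads are 32 mm wide; open, the fingers measure 118 mm over their backs; the gripper's body (76 mm by 178 mm) begins 60 mm behind the grasp point.
Start: joints at [69.271, 18.312, 89.639, -0, 72.044, -1.146], TCP at [192.734, 541.755, 198.276] pointing down, gripper open.
Joint ranges: [-177.97, 177.97], [-48.28, 115.42], [12.27, 149.76], [-77.06, 257.06], [2.81, 150.46], [-146.56, 146.56]. Speed limits (degrees/s): [147.25, 147.25, 180, 180, 180, 180].

INTERFACE

Orientations are given as [roll, pitch, yaw] about the fixed x, y, z axes, in that order (R = Rz(yaw) Ry(pitch) Rx(roll)).
In Python, from workcell import env, grab_frame, camera_model, models gives the robot as it stands.
- The arm moves only by the shell command python3 -m crank 'ROWS' [FORCE]. ROWS is text: rows parted by semicolons, each of 7 numbers parted by spaces: the closure, from -1 (fully open) to 1 (shut), so that 0 is half open, then the shift along the tool's x, y, z in mm, then the turn, a rotation vector about the tool's x, y, z in degrees. A call has 1 to 10 rows; each row shifts and turns the commanded pose from where the row before left it, along the tool's axes as they then stand; what a row does not reach is not made up. A row lasts 1/8 s, in which the tool goes at most 62.5 mm and 10.7 degrees, less where a joint would pass 70% of its speed; a pose out of reach is approached as far as the arm can. A call is refused whole if a number of a shift passes 62.5 or a number of a turn 10.7, either way. A call with a gripper value outside its range is refused whole. The fingers move at their own pace and stop on an object; FORCE is the grip in N (left out, the last holds). Time passes only in rows, so rows that do not move let the fingers close. It gives the time, the measured TCP pose, the force, the opening and the grip force at its end, in the units of the state.
- env.state(): the state, without advancing time (a new reading comes with each control period).
- grab_frame(name): name is "scene" or "top"; returns the picture (400x640x3 uint8, blue, green, red); there is no depth.
- camera_model(name): a dict with "K" (3x3 intrinsics, pixels), "R" (3x3) and "t" (3): a world point X has camera coordinates R X + t. Camera axes: x right, y down, z forward; pixel columns grow to the right and rows downward; lengths in mm; the calibration is good to about 2 mm. A picture is of the moment at which its call begins. camera_model takes no time and is no camera call.
- env.job_done(): hands the job in; it is judged then, once.
Trained networks look in the newest picture that a camera, given by its name, has taken for a name from the list of things; names that differ only in an ending like _2 or _b are one class to them, and where a whole thing is asked for, a point or a joint stands for the part that bears it (a point fixed in the world has none). Each returns a list of dicts, best first, with "p" (0 to 1); they miss things now and then, are a little off and sometimes report something else, mostly with a low value. They report only what shows in the picture. A call takes as long as a camera call. They do not tell look-alikes from the thing itself.
- models.search_frame(name, camera): "point" ([x, y, z] in mm, in world coordinates, good to about 4 mm: the middle of the surface that is visible of it).
The state is a dict: "time_s": time; "qpos": joint angles; "qvel": joint speeds; "effort": joint torques, N m; "ee_pos": TCP position; "ee_rot": TCP orientation; "force": force on the tool from outside, world axes, zero at the start; "torque": the same for the moment, N m; "gripper_width": finger opening in mm; "gripper_force": force on a finger pad.
Only numpy, scipy, OpenCV 4.12 (cv2) and the standard library are available. Lean on these libraries where they do the work, as an engineer would, in place of code of your own. Each camera call takes 0.05 s, during which the arm holds its last target. There are 200 camera calls.

## Working session

There is one attempt and no reset: what is moved stays moved. The work goes in short steps, Python scripts to look and compute and a shell command to move; the robot and the scene stay as the last step left them, time stands still between calls to the robot, and variables do not carry over. Pictures are saved under pics/ and viewed, at most 10 in all, crops included, and the job is handed in when it is done.

```bash
ls; mkdir -p pics; python3 - <<'E'
from workcell import env, grab_frame, camera_model, models
import cv2, numpy as np
np.set_printoptions(precision=2,suppress=True)
for c in("scene","top"):
    cv2.imwrite(f"pics/{c}0.png",grab_frame(c)); m=camera_model(c); print(c,np.array(m["K"]),np.array(m["R"]),np.array(m["t"]))
    for n in("control_box","cartridge","knob","spindle_top","recess"):
        print(n,[(np.round(d["point"]),round(d["p"],2)) for d in models.search_frame(n,c)[:4]])
print(env.state())
E
```

```text
pics
scene [[418.04   0.   314.36]
 [  0.   418.04 201.08]
 [  0.     0.     1.  ]] [[ 0.65 -0.76  0.02]
 [-0.48 -0.43 -0.77]
 [ 0.59  0.49 -0.64]] [-221.31  366.54  749.04]
control_box []
cartridge [(array([556.,  27.,  10.]), 0.97), (array([444., 404.,  17.]), 0.77)]
knob [(array([492., -88.,  23.]), 0.86)]
spindle_top [(array([563.,  33.,  68.]), 0.54), (array([452., 414.,  58.]), 0.41)]
recess [(array([536., 220.,  43.]), 0.94)]
top [[364.85   0.   318.12]
 [  0.   364.85 201.73]
 [  0.     0.     1.  ]] [[-0.05 -1.   -0.  ]
 [-0.98  0.05 -0.21]
 [ 0.21 -0.01 -0.98]] [174.78 527.6  865.16]
control_box [(array([552., 232.,  44.]), 0.57)]
cartridge [(array([562.,  40.,  12.]), 0.88), (array([451., 411.,  11.]), 0.59), (array([452., 413.,  68.]), 0.29)]
knob [(array([499., -70.,  32.]), 0.59), (array([454., 420.,  68.]), 0.51)]
spindle_top [(array([453., 412.,  68.]), 0.54), (array([450., 410.,  12.]), 0.19)]
recess [(array([560., 230.,  46.]), 0.74)]
{'time_s': 0.6, 'qpos': array([69.27, 18.31, 89.64, -0.  , 72.04, -1.14]), 'qvel': array([-0.02,  0.08, -0.01,  0.06, -0.01,  0.03]), 'effort': array([ -0.  , -41.21, -23.21,   0.07,   0.04,   0.  ]), 'ee_pos': array([192.74, 541.75, 198.3 ]), 'ee_rot': array([179.99,   0.  , 160.41]), 'force': array([1.11, 0.13, 0.03]), 'torque': array([-0.03, -0.05, -0.04]), 'gripper_force': 0.0, 'gripper_width': 91.40153828081729}
```

View pics/scene0.png

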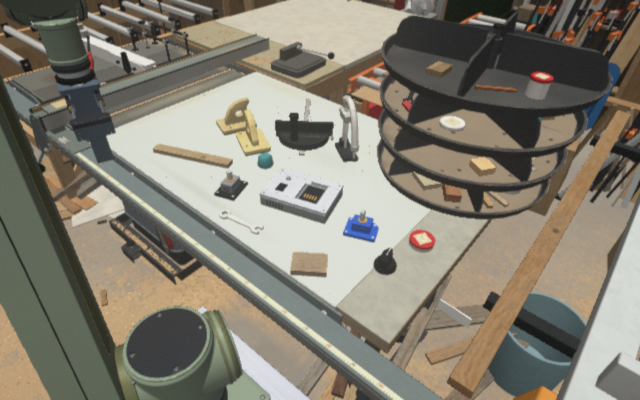

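View pics/top0.png

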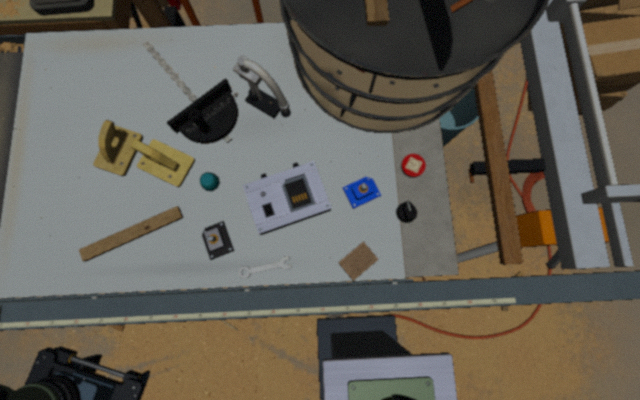

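```bash
python3 - <<'E'
import cv2, numpy as np
s=cv2.imread("pics/scene0.png");t=cv2.imread("pics/top0.png")
def crop(im,cx,cy,w,h,W,H):return cv2.resize(im[cy-h//2:cy+h//2,cx-w//2:cx+w//2],(W,H),interpolation=cv2.INTER_CUBIC)
def six(b):
    a=np.hstack([crop(t,216,240,44,50,264,300),crop(t,288,198,88,100,264,300),crop(t,407,211,44,50,264,300)])
    b=np.hstack([crop(s,231,184,44,50,264,300),crop(s,302,194,88,100,264,300),crop(s,385,260,44,50,264,300)])
    return np.vstack([a,b])
cv2.imwrite("pics/c1.png",six(0))
E
```

```text
(no output)
```

View pics/c1.png

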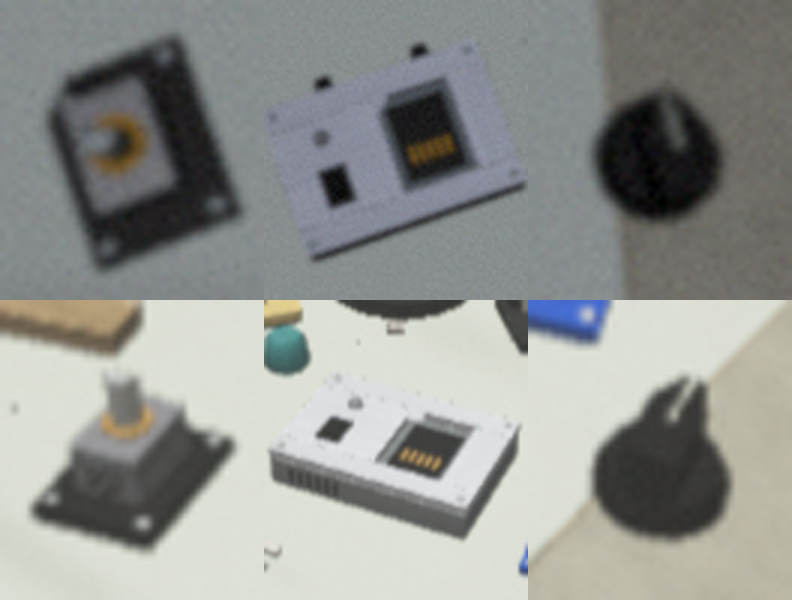

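```bash
cat > fit.py <<'E'
import cv2, numpy as np
from scipy.optimize import minimize
from workcell import camera_model
CM={c:{k:np.array(v) for k,v in camera_model(c).items()} for c in("scene","top")}
def proj(c,X):
    m=CM[c]; p=(m["K"]@(m["R"]@np.atleast_2d(X).T+m["t"].reshape(3,1))).T
    return p[:,:2]/p[:,2:]
def prism(xy,z0,z1): return np.vstack([np.c_[xy,np.full(len(xy),z)] for z in(z0,z1)])
def rect(a,b,ox=0,oy=0): return np.array([[a,b],[-a,b],[-a,-b],[a,-b]],float)+[ox,oy]
def key(a,b): return np.array([[a-14,b],[-a,b],[-a,-b],[a,-b],[a,b-14]],float)
def circ(r): t=np.linspace(0,2*np.pi,40)[:-1]; return r*np.c_[np.cos(t),np.sin(t)]
BAR=np.array([[-21,12],[8,12],[24,5],[24,-5],[8,-12],[-21,-12]],float)
def cart(e=None,h=0): return [prism(key(42,32),1,12),prism(key(42,32),12,12),prism(rect(25,18),12,40),prism(rect(25,18),40,40),prism(circ(12.5),40,43),prism(circ(8),43,70)]
def knob(e=None): return [prism(circ(27),0,18),prism(BAR,18,44),prism(rect(10.5,1.2,12,0),44,44)]
def box(e): # origin = recess floor centre; e = box centre offset
    R=rect(67,98,e[0],e[1]); return [prism(R,-36,10),prism(R,10,10),('clip',prism(key(43.3,33.3),10,10)),('in',prism(key(43.3,33.3),0,0))]
def render(c,parts,pose,roi,S=8):
    x0,y0,x1,y1=roi; x,y,z,yaw=pose; a=np.radians(yaw); R=np.array([[np.cos(a),-np.sin(a),0],[np.sin(a),np.cos(a),0],[0,0,1]])
    L=np.zeros(((y1-y0)*S,(x1-x0)*S),np.uint8); clip=None
    for i,P in enumerate(parts,1):
        tag=None
        if isinstance(P,tuple): tag,P=P
        p=(proj(c,P@R.T+[x,y,z])-[x0,y0]+.5)*S-.5
        h=cv2.convexHull(p.astype(np.float32)); M=np.zeros_like(L)
        cv2.fillConvexPoly(M,np.round(h*16).astype(np.int32),1,shift=4)
        if tag=='clip': clip=M
        if tag=='in': M=M&clip
        L[M>0]=i
    F=[cv2.GaussianBlur(cv2.resize((L==i).astype(np.float32),(x1-x0,y1-y0),interpolation=cv2.INTER_AREA),(0,0),.6).ravel() for i in range(len(parts)+1)]
    return np.array(F).T
def cost(imgs,model,pose,e,rois,clips):
    s=0
    for c in imgs:
        x0,y0,x1,y1=rois[c]; I=imgs[c][y0:y1,x0:x1].astype(float).mean(2).ravel()
        if clips: I=np.minimum(I,clips[c])
        F=render(c,model(e),pose,rois[c]); w=np.linalg.lstsq(F.T@F+1e-3*np.eye(F.shape[1]),F.T@I,rcond=None)[0]
        r=(I-F@w)/I.std(); s+=np.mean(np.sqrt(r*r+.04))
    return s
def fit(imgs,model,p0,freez=False,e0=(),rad=75,clips=None,zc=20):
    rois={}
    for c in imgs:
        u=proj(c,[p0[0],p0[1],p0[2]+zc])[0]; k=proj(c,[[p0[0]+e0[0] if e0 else p0[0],p0[1]+e0[1] if e0 else p0[1],p0[2]+zc]])[0] 
        f=CM[c]["K"][0,0]/np.linalg.norm(CM[c]["R"]@np.array(p0[:3])+CM[c]["t"]); r=rad*f
        rois[c]=[int(k[0]-r),int(k[1]-r),int(k[0]+r),int(k[1]+r)]
    n=4 if freez else 3
    def un(v):
        pose=[v[0],v[1],v[2] if freez else p0[2],v[n-1]]; return pose,v[n:]
    v0=np.r_[[p0[0],p0[1]],[p0[2]] if freez else [],p0[3],e0]
    sx=np.vstack([v0]+[v0+d for d in np.diag([6,6]+([5] if freez else [])+[8]+[5]*len(e0))])
    o=minimize(lambda v:cost(imgs,model,*un(v),rois,clips),v0,method="Nelder-Mead",options=dict(initial_simplex=sx,xatol=.05,fatol=1e-5,maxiter=400))
    return np.round(o.x,1),round(o.fun,4)
E
python3 - <<'E'
from fit import *
im={c:cv2.imread(f"pics/{c}0.png") for c in("scene","top")}
def run(n,m,p,**k):
    for cs,fz in((["scene"],0),(["top"],0),(["scene","top"],0),(["scene","top"],1)):
        print(n,cs,fz,*fit({c:im[c] for c in cs},m,p,freez=fz,**k))
run("cart",cart,[450,410,0,19])
run("knob",knob,[495,-80,0,16],rad=48,clips=dict(scene=130,top=80))
run("box",box,[550,215,36,18],e0=(-10,33),rad=130,zc=0)
E
```

```text
cart ['scene'] 0 [453.1 412.2  19.2] 0.3461
cart ['top'] 0 [455.8 416.9  19.3] 0.2514
cart ['scene', 'top'] 0 [456.2 416.8  19.4] 0.5984
cart ['scene', 'top'] 1 [455.9 416.5   0.9  19.3] 0.5972
knob ['scene'] 0 [507.9 -80.6  11.3] 0.3238
knob ['top'] 0 [505.7 -80.1   7.7] 0.3193
knob ['scene', 'top'] 0 [506.1 -81.1  11. ] 0.6468
knob ['scene', 'top'] 1 [506.6 -81.   -2.6  11.3] 0.6431
box ['scene'] 0 [566.4 203.3  15.9   1.9  30.4] 0.5185
box ['top'] 0 [567.9 201.5  17.   -2.7  45.2] 0.3572
box ['scene', 'top'] 0 [566.  202.8  17.   -0.7  29.8] 0.8783
box ['scene', 'top'] 1 [ 5.647e+02  2.020e+02  4.010e+01  1.690e+01 -2.000e-01  2.930e+01] 0.873
```

```bash
cat > ov.py <<'E'
from fit import *
def overlay(im,c,parts,pose,center,half,W,H,idx=None):
    cx,cy=center; w=half; h=w*H/W; S=W/(2*w)
    A=np.float32([[S,0,(-(cx-w)+.5)*S-.5],[0,S,(-(cy-h)+.5)*S-.5]])
    o=cv2.warpAffine(im,A,(W,H),flags=cv2.INTER_CUBIC)
    x,y,z,yaw=pose; a=np.radians(yaw); R=np.array([[np.cos(a),-np.sin(a),0],[np.sin(a),np.cos(a),0],[0,0,1]])
    for i,P in enumerate(parts):
        if isinstance(P,tuple): P=P[1]
        p=proj(c,P@R.T+[x,y,z])@A[:,:2].T+A[:,2]
        q=cv2.convexHull(p.astype(np.float32)); cv2.polylines(o,[np.round(q).astype(np.int32)],True,[(0,0,255),(0,255,0),(255,0,255),(255,255,0),(0,200,255),(255,0,0)][i],1)
    return o
E
python3 - <<'E'
from ov import *
im={c:cv2.imread(f"pics/{c}0.png") for c in("scene","top")}
k=dict(scene=(231,184),top=(216,240)),dict(scene=(302,194),top=(288,198)),dict(scene=(385,260),top=(407,211))
rows=[]
for c in("top","scene"):
    rows.append(np.hstack([overlay(im[c],c,cart(),[456,416.7,0,19.3],k[0][c],22,264,300),overlay(im[c],c,box((-.7,29.8)),[566,202.8,36,17],k[1][c],44,264,300),overlay(im[c],c,knob(),[506,-81,0,11],k[2][c],22,264,300)]))
cv2.imwrite("pics/o1.png",np.vstack(rows))
E
```

```text
(no output)
```

View pics/o1.png

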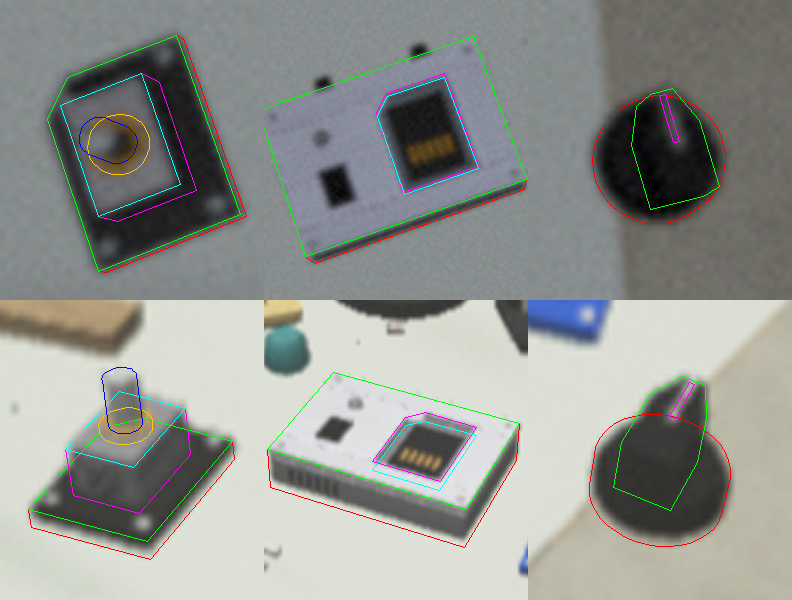

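```bash
cat > go.py <<'E'
# python3 go.py x y z yaw n : suggested rows from the present pose
import sys, numpy as np
from workcell import env
from scipy.spatial.transform import Rotation as Ro
x,y,z,yaw,n=map(float,sys.argv[1:6]); n=int(n); s=env.state()
p=np.array(s["ee_pos"],float); R0=Ro.from_euler("xyz",s["ee_rot"],degrees=True); R1=Ro.from_euler("xyz",[180,0,yaw],degrees=True)
w=(R0.inv()*R1).as_rotvec(degrees=True); print("turn",np.round(w,2),"now",np.round(p,1),np.round(s["ee_rot"],1),"t",s["time_s"])
R=R0; T=np.array([x,y,z])
for i in range(n):
    d=R.inv().apply((T-p)/(n-i)); d=np.round(d,1); r=np.round(w/n,2); p=p+R.apply(d); R=R*Ro.from_rotvec(r,degrees=True)
    print(*d,*r,";",end=" ")
print()
E
python3 go.py 454.5 414.5 110 199.3 8
python3 - <<'E'
from fit import *
im={c:cv2.imread(f"pics/{c}0.png") for c in("scene","top")}
for c in im: print(c,*fit({c:im[c]},box,[566,202.5,36,17],e0=(0,30),rad=115,zc=0))
E
```

```text
turn [ 1.000e-02  0.000e+00 -3.889e+01] now [192.7 541.8 198.3] [180.    0.  160.4] t 0.6
-36.2 -4.0 11.0 0.0 0.0 -4.86 ; -35.7 -7.1 11.0 0.0 0.0 -4.86 ; -35.0 -10.1 11.0 0.0 0.0 -4.86 ; -34.0 -13.0 11.1 0.0 0.0 -4.86 ; -32.7 -15.8 11.0 0.0 0.0 -4.86 ; -31.3 -18.5 11.1 0.0 0.0 -4.86 ; -29.6 -21.1 11.0 0.0 0.0 -4.86 ; -27.7 -23.6 11.1 0.0 0.0 -4.86 ; 
scene [566.5 203.7  16.2   2.1  30.9] 0.4647
top [565.9 201.9  17.   -0.6  29.5] 0.3471
```

```bash
python3 -m crank '-0.4 -36 -4 11 0 0 -4.9; -0.4 -36 -7 11 0 0 -4.9; -0.4 -35 -10 11 0 0 -4.9; -0.4 -34 -13 11 0 0 -4.8; -0.4 -33 -16 11 0 0 -4.8; -0.4 -31 -18 11 0 0 -4.9; -0.4 -30 -21 11 0 0 -4.9; -0.4 -28 -24 11 0 0 -4.8; -0.4 0 0 0 0 0 0; -0.4 0 0 0 0 0 0'; python3 go.py 454.5 414.5 27 199.3 3
python3 - <<'E'
from workcell import grab_frame
import cv2
cv2.imwrite("pics/scene1.png",grab_frame("scene"));cv2.imwrite("pics/top1.png",grab_frame("top"))
a=cv2.imread("pics/scene1.png")[110:230,165:325];b=cv2.imread("pics/top1.png")[180:300,135:295]
import numpy as np
cv2.imwrite("pics/v1.png",np.hstack([cv2.resize(x,(400,300),interpolation=cv2.INTER_CUBIC) for x in(a,b)]))
E
```

```text
time_s: 1.85
ee_pos: [455.1, 415.2, 110.4]
ee_rot: [180.0, -0.0, -160.7]
force: [-0.7, 0.6, 0.4]
gripper_width: 63.7
gripper_force: 0.0
turn [ 0.03 -0.02 -0.03] now [455.1 415.2 110.4] [ 180.    -0.  -160.7] t 1.85
0.3 -0.2 27.8 0.01 -0.01 -0.01 ; 0.2 -0.2 27.8 0.01 -0.01 -0.01 ; 0.3 -0.1 27.8 0.01 -0.01 -0.01 ;
```

View pics/v1.png

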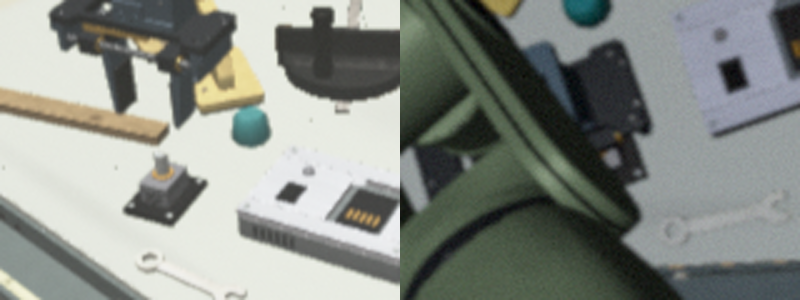

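```bash
python3 -m crank '-0.4 0.3 -0.2 28 0 0 0; -0.4 0.3 -0.2 28 0 0 0; -0.4 0 0 15 0 0 0; -0.4 0 0 11 0 0 0; -0.4 0 0 0 0 0 0' 30;  python3 -m crank '0.3 0 0 0 0 0 0; 0.3 0 0 0 0 0 0; 0.3 0 0 0 0 0 0; 0.3 0 0 0 0 0 0; 0.3 0 0 0 0 0 0'; python3 - <<'E'
from workcell import env; s=env.state(); print(s["torque"],s["qpos"])
E
```

```text
time_s: 2.58
ee_pos: [454.7, 414.6, 28.0]
ee_rot: [-180.0, -0.0, -160.7]
force: [-0.3, 0.2, -0.2]
gripper_width: 64.0
gripper_force: 0.0
time_s: 3.2
ee_pos: [455.1, 414.5, 28.3]
ee_rot: [180.0, 0.0, -160.7]
force: [0.8, 0.1, 0.1]
gripper_width: 31.9
gripper_force: 0.0
[0.07833879 0.00624906 0.00404487] [ 4.12531274e+01  3.02510984e+01  9.68834501e+01  1.65861798e-03
  5.28559078e+01 -6.80644794e+01]
```

```bash
python3 - <<'E'
from workcell import grab_frame
import cv2
cv2.imwrite("pics/scene2.png",grab_frame("scene"))
a=cv2.imread("pics/scene2.png")[120:220,170:300]
cv2.imwrite("pics/v2.png",cv2.resize(a,(780,600),interpolation=cv2.INTER_CUBIC))
E
```

```text
(no output)
```

View pics/v2.png

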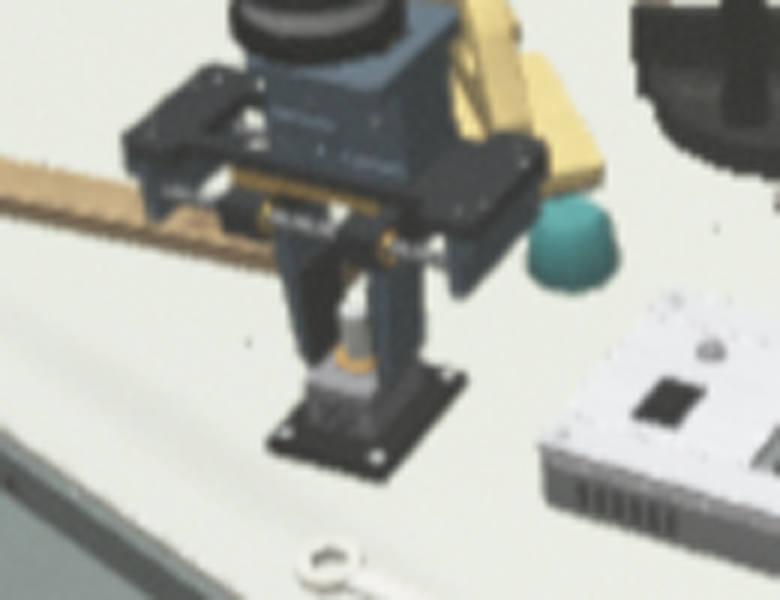

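```bash
python3 - <<'E'
from fit import *
a=np.radians(109.3); y=np.array([np.cos(a),np.sin(a),0]); x=np.array([y[1],-y[0],0])
P=[np.array([455,414.5,17])+sx*16*x+sy*y for sy in(-16,16,-27,27) for sx in(-1,1)]
print((proj("scene",P)-[170,120])*6)
E
python3 -m crank '0.35 0 0 0 0 0 0;0.35 0 0 0 0 0 0'; python3 -m crank '0.4 0 0 0 0 0 0;0.4 0 0 0 0 0 0'
```

```text
[[376.60493073 427.46984336]
 [409.56864105 389.47844984]
 [317.74761057 411.49894215]
 [351.59251913 374.06907661]
 [397.02927836 433.01197878]
 [429.68360506 394.82477135]
 [297.70528602 406.06046848]
 [331.8467521  368.82088332]]
time_s: 3.5
ee_pos: [455.0, 414.5, 28.3]
ee_rot: [180.0, 0.0, -160.7]
force: [-0.1, -0.2, -0.0]
gripper_width: 29.6
gripper_force: 0.0
time_s: 3.75
ee_pos: [455.1, 414.5, 28.3]
ee_rot: [180.0, 0.0, -160.7]
force: [0.4, -0.1, 0.4]
gripper_width: 27.2
gripper_force: 0.0
```

```bash
python3 - <<'E'
from fit import *
np.set_printoptions(precision=0,suppress=True)
a=np.radians(109.3); y=np.array([np.cos(a),np.sin(a),0]); x=np.array([y[1],-y[0],0]); o=np.array([455,415,0])
Z=np.array([0,0,1])
def q(c,sx,sy,z): return proj(c,[o+sx*x+sy*y+z*Z])[0]
print("tips z99 scene crop v1:")
for sy in(-59,-32,32,59): print(sy,[(q("scene",sx,sy*64/91 if abs(sy)==59 else sy,99)-[165,110])*2.5 for sx in(-16,16)])
print("body end top, crop v1 (minus 400 handled)")
for z in(178,200,240): print(z,[(q("top",sx,-89,z)-[135,180])*2.5+[400,0] for sx in(-38,38)])
print("body scene v1")
for z in(178,200): print(z,[(q("scene",sx,sy,z)-[165,110])*2.5 for sx in(-38,38) for sy in(-89,89)])
E
```

```text
tips z99 scene crop v1:
-59 [array([182., 149.]), array([196., 134.])]
-32 [array([174., 148.]), array([189., 132.])]
32 [array([123., 134.]), array([138., 119.])]
59 [array([116., 133.]), array([131., 118.])]
body end top, crop v1 (minus 400 handled)
178 [array([666., 133.]), array([637.,  52.])]
200 [array([660., 129.]), array([630.,  47.])]
240 [array([649., 123.]), array([618.,  36.])]
body scene v1
178 [array([205., 108.]), array([55., 72.]), array([239.,  72.]), array([95., 38.])]
200 [array([203.,  90.]), array([51., 54.]), array([238.,  54.]), array([92., 21.])]
```

```bash
python3 -m crank '-0.3 0 0 0 0 0 0;-0.3 0 0 0 0 0 0;-0.3 0 0 0 0 0 0;-0.3 0 0 3 0 0 0;-0.3 0 0 3 0 0 0;-0.3 0 0 0 0 0 0'; for i in 1; do python3 -m crank '-0.3 0 0 3 0 0 0;-0.3 0 0 0 0 0 0'; done
```

```text
time_s: 4.5
ee_pos: [454.8, 414.3, 21.8]
ee_rot: [-180.0, -0.0, -160.7]
force: [-0.0, -0.5, 0.1]
gripper_width: 59.3
gripper_force: 0.0
time_s: 4.75
ee_pos: [454.9, 414.3, 19.0]
ee_rot: [-180.0, -0.0, -160.7]
force: [-0.4, 0.3, -0.2]
gripper_width: 59.2
gripper_force: 0.0
```

```bash
python3 -m crank '-0.3 0 0 4 0 0 0;-0.3 0 0 4 0 0 0;-0.3 0 0 0 0 0 0'; python3 -m crank '-0.3 0 0 3 0 0 0;-0.3 0 0 0 0 0 0';  python3 -m crank '-0.3 0 0 3 0 0 0;-0.3 0 0 0 0 0 0'
```

```text
time_s: 5.12
ee_pos: [454.8, 414.2, 10.8]
ee_rot: [-180.0, -0.1, -160.7]
force: [-0.3, 1.2, -0.2]
gripper_width: 59.3
gripper_force: 0.0
time_s: 5.38
ee_pos: [454.9, 414.3, 8.0]
ee_rot: [-180.0, -0.0, -160.7]
force: [-0.4, 0.4, -0.6]
gripper_width: 59.3
gripper_force: 0.0
time_s: 5.62
ee_pos: [454.9, 414.4, 5.0]
ee_rot: [-180.0, -0.0, -160.7]
force: [0.3, 0.1, -0.1]
gripper_width: 59.3
gripper_force: 0.0
```

```bash
python3 - <<'E'
from workcell import grab_frame,env
from fit import *
f=grab_frame("scene"); cv2.imwrite("pics/scene3.png",f)
print(env.state()["ee_pos"])
a=f[120:220,170:300]
cv2.imwrite("pics/v3.png",cv2.resize(a,(780,600),interpolation=cv2.INTER_CUBIC))
E
```

```text
[454.99404205 414.3928451    5.13752696]
```

View pics/v3.png

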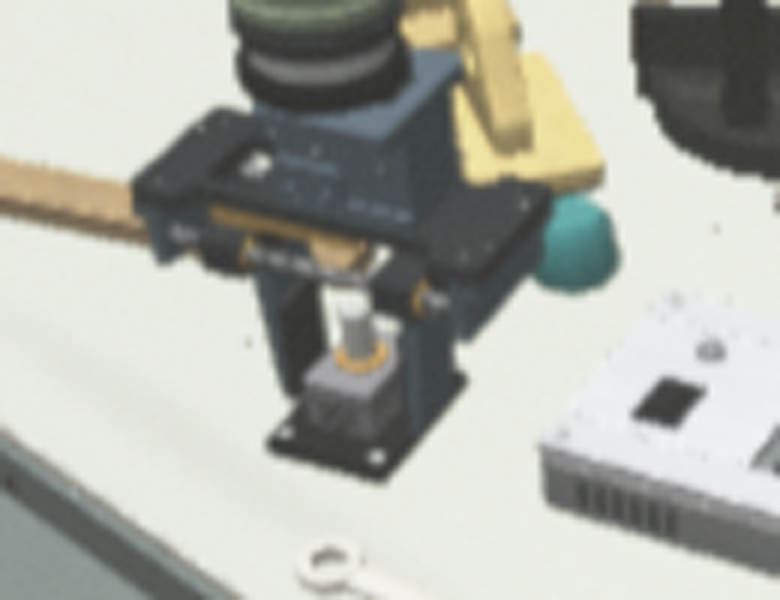

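```bash
python3 -m crank '-0.3 0 0 2 0 0 0;-0.3 0 0 0 0 0 0;0.6 0 0 0 0 0 0;0.6 0 0 0 0 0 0;0.6 0 0 0 0 0 0;0.6 0 0 0 0 0 0;0.6 0 0 0 0 0 0' 40; python3 -c "
from workcell import env; s=env.state(); print(s['torque'],s['effort'])"
```

```text
time_s: 6.55
ee_pos: [455.1, 414.8, 3.4]
ee_rot: [180.0, 0.0, -160.7]
force: [-0.7, 1.9, -0.3]
gripper_width: 36.2
gripper_force: 40.0
[ 0.47846956  0.15472409 -0.03333995] [-1.11796338e+00 -4.81522465e+01 -1.74485707e+01 -4.60926360e-01
  3.69757852e-01  6.59878118e-03]
```

```bash
python3 -m crank '0.6 0 0 -3 0 0 0;0.6 0 0 -22 0 0 0;0.6 0 0 -25 0 0 0;0.6 0 0 -22 0 0 0;0.6 0 0 0 0 0 0';python3 go.py 567 203 75 196.6 10
```

```text
time_s: 7.18
ee_pos: [455.9, 414.7, 76.6]
ee_rot: [180.0, 0.2, -160.7]
force: [0.1, 0.6, -3.3]
gripper_width: 35.5
gripper_force: 40.0
turn [0.04 0.16 2.71] now [455.9 414.7  76.6] [ 180.     0.2 -160.7] t 7.175
-3.5 -23.7 0.2 0.0 0.02 0.27 ; -3.6 -23.6 0.1 0.0 0.02 0.27 ; -3.7 -23.6 0.1 0.0 0.02 0.27 ; -3.8 -23.6 0.2 0.0 0.02 0.27 ; -3.9 -23.6 0.1 0.0 0.02 0.27 ; -4.0 -23.6 0.2 0.0 0.02 0.27 ; -4.2 -23.5 0.1 0.0 0.02 0.27 ; -4.3 -23.5 0.2 0.0 0.02 0.27 ; -4.4 -23.5 0.1 0.0 0.02 0.27 ; -4.5 -23.5 0.2 0.0 0.02 0.27 ;
```

```bash
python3 -m crank '0.6 -3.5 -23.6 0 0 0 0.3;0.6 -3.6 -23.6 0 0 0 0.3;0.6 -3.7 -23.6 0 0 0 0.3;0.6 -3.8 -23.6 0 0 0 0.3;0.6 -3.9 -23.6 0 0 0 0.3;0.6 -4 -23.6 0 0 0 0.3;0.6 -4.2 -23.6 0 0 0 0.3;0.6 -4.3 -23.6 0 0 0 0.3;0.6 -4.4 -23.5 0 0 0 0.3;0.6 -4.5 -23.5 0 0 0 0'; python3 -m crank '0.6 0 0 0 0 0 0;0.6 0 0 0 0 0 0;0.6 0 0 0 0 0 0'
python3 - <<'E'
from workcell import grab_frame
from fit import *
f={c:grab_frame(c) for c in("scene","top")}
for c in f: cv2.imwrite(f"pics/{c}4.png",f[c])
a=np.hstack([cv2.resize(f["scene"][140:240,250:350],(400,400),interpolation=3),cv2.resize(f["top"][140:240,240:340],(400,400),interpolation=3)])
cv2.imwrite("pics/v4.png",a)
E
```

```text
time_s: 8.43
ee_pos: [564.9, 201.1, 73.4]
ee_rot: [-180.0, -0.2, -163.4]
force: [0.2, -0.5, -2.7]
gripper_width: 35.7
gripper_force: 40.0
time_s: 8.8
ee_pos: [565.1, 203.0, 74.8]
ee_rot: [180.0, -0.1, -163.3]
force: [0.7, 0.5, -3.3]
gripper_width: 35.3
gripper_force: 40.0
```

View pics/v4.png

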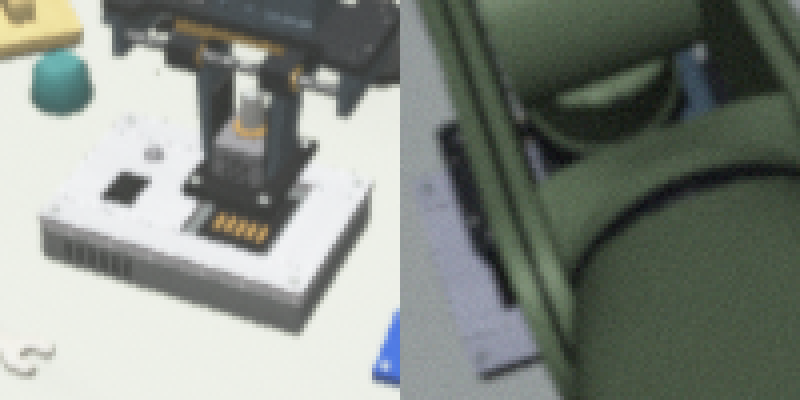

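```bash
python3 - <<'E'
from fit import *
im={c:cv2.imread(f"pics/{c}0.png") for c in("scene","top")}
for c in im:
  for p in([459,420,0,19],[455,416,0,20],[462,416,0,18]):
    print("cart",c,*fit({c:im[c]},cart,p,rad=62))
  for p in([570,206,36,17],[562,200,36,17]):
    print("box",c,*fit({c:im[c]},box,p,e0=(0,30),rad=115,zc=0))
  print("boxz",c,*fit({c:im[c]},box,[566,203,36,17],e0=(0,30),rad=115,zc=0,freez=True))
  print("cartz",c,*fit({c:im[c]},cart,[458,418,0,19],rad=62,freez=True))
E
```

```text
cart scene [458.3 418.6  20.5] 0.3468
cart scene [458.  418.6  20.7] 0.3194
cart scene [458.2 418.3  20.7] 0.3439
box scene [566.5 203.6  16.4   2.3  30.7] 0.484
box scene [566.5 203.8  16.3   1.9  30.7] 0.4467
boxz scene [565.7 203.3  36.8  16.7   2.4  30.5] 0.4649
cartz scene [483.1 451.5 -31.2  19.7] 0.3025
cart top [455.9 416.8  19.2] 0.2486
cart top [455.9 416.8  19.3] 0.2501
cart top [455.9 416.9  19. ] 0.2492
box top [566.8 201.5  17.   -1.3  34.2] 0.3495
box top [566.2 202.2  17.   -0.9  27.7] 0.3479
boxz top [566.9 202.1  33.8  16.9  -1.2  28.4] 0.347
cartz top [455.7 416.2   2.3  19.2] 0.2505
```

```bash
python3 - <<'E'
from ov import *
np.set_printoptions(precision=0,suppress=True)
a=np.radians(16.7); R=np.array([[np.cos(a),-np.sin(a),0],[np.sin(a),np.cos(a),0],[0,0,1]])
for off in(0,2.7):
  for z in(69,72,75):
    p=np.array([565.1,203,z])+off*R[:,0]
    print(off,z,((proj("scene",np.array([[-42,32,12],[-42,-32,12],[42,-32,12],[-42,-32,2],[0,0,70]])@R.T+p)-[250,140])*4).ravel())
f=cv2.imread("pics/scene4.png")
cv2.imwrite("pics/o4.png",np.hstack([overlay(f,"scene",cart()[:4]+[prism(circ(8),43,70)],[565.1+2.6,203+.8,72,16.7],(310,178),22,400,500),
 overlay(cv2.imread("pics/scene0.png"),"scene",box((1,30)),[566.5,203.5,36,16.8],(325,192),26,400,500)]))
E
```

```text
0 69 [175. 188. 264. 214. 312. 145. 263. 226. 246.  96.]
0 72 [175. 185. 264. 211. 312. 141. 263. 222. 246.  92.]
0 75 [175. 181. 264. 207. 313. 138. 263. 219. 247.  88.]
2.7 69 [177. 186. 265. 212. 314. 143. 265. 224. 248.  93.]
2.7 72 [177. 183. 265. 208. 314. 139. 265. 220. 248.  90.]
2.7 75 [177. 179. 265. 205. 314. 136. 265. 217. 248.  86.]
```

View pics/o4.png

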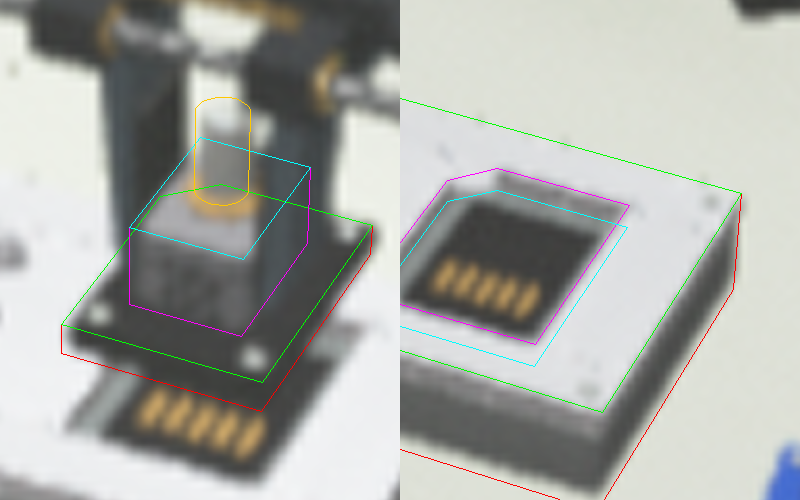

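```bash
cat > held.py <<'E'
from fit import *
def Rz(d): a=np.radians(d); return np.array([[np.cos(a),-np.sin(a),0],[np.sin(a),np.cos(a),0],[0,0,1]])
def place(parts,p):
    out=[]
    for P in parts:
        t=None
        if isinstance(P,tuple): t,P=P
        Q=P@Rz(p[3]).T+np.array(p[:3]); out.append((t,Q) if t else Q)
    return out
def heldfit(img,boxp,e,z,p0,roi=(285,180,335,200)):
    B=place(box(e),boxp); I=img[roi[1]:roi[3],roi[0]:roi[2]].astype(float).mean(2).ravel()
    def c(v):
        F=render("scene",B+place(cart()[:4],[v[0],v[1],z,v[2]]),[0,0,0,0],roi)
        w=np.linalg.lstsq(F.T@F+1e-3*np.eye(F.shape[1]),F.T@I,rcond=None)[0]; r=(I-F@w)/I.std()
        return np.mean(np.sqrt(r*r+.04))
    best=None
    for d in([0,0,0],[4,4,0],[-4,-4,0],[4,-4,2],[-4,4,-2]):
        v0=np.array(p0)+d; o=minimize(c,v0,method="Nelder-Mead",options=dict(initial_simplex=np.vstack([v0]+[v0+k for k in np.diag([4,4,4])]),xatol=.05,fatol=1e-5))
        if best is None or o.fun<best.fun: best=o
    return np.round(best.x,1),round(best.fun,4)
E
python3 - <<'E'
from held import *
f=cv2.imread("pics/scene4.png")
for z in(69,71.4,74): print(z,*heldfit(f,[566.5,203.7,36,16.6],(1,30.7),z,[567,203.5,16.7]))
E
```

```text
69 [573.5 206.3  19.4] 0.2783
71.4 [571.2 204.2  19.5] 0.2786
74 [568.8 202.1  19.7] 0.2791
```

```bash
python3 -m crank '0.6 2.3 -0.4 8 0 0 0;0.6 0 0 8 0 0 0;0.6 0 0 6 0 0 0;0.6 0 0 0 0 0 0;0.6 0 0 0 0 0 0;0.6 0 0 0 0 0 0'
python3 - <<'E'
from held import *
from workcell import grab_frame,env
f=grab_frame("scene"); cv2.imwrite("pics/scene5.png",f)
f=np.mean([f]+[grab_frame("scene") for _ in range(3)],0)
z=env.state()["ee_pos"][2]-3.4; print(env.state()["ee_pos"],z)
for dz in(-2,0,2): print(z+dz,*heldfit(f,[566.5,203.7,36,16.6],(1,30.7),z+dz,[566,203.5,16.7],roi=(285,180,335,210)))
E
```

```text
time_s: 9.65
ee_pos: [563.9, 201.5, 53.6]
ee_rot: [180.0, 0.0, -163.4]
force: [-0.1, 0.5, -2.4]
gripper_width: 35.9
gripper_force: 40.0
[563.75132339 201.42962216  53.44681336] 50.04681335576153
48.04681335576153 [568.2 202.8  17.7] 0.2948
50.04681335576153 [566.2 201.   17.8] 0.2951
52.04681335576153 [563.9 199.2  18.3] 0.2956
```

```bash
python3 -m crank '0.6 -0.5 1 1 0 0 0;0.6 0 0 1.5 0 0 0;0.6 0 0 1 0 0 0;0.6 0 0 1 0 0 0;0.6 0 0 0 0 0 0';python3 -m crank '0.6 0 0 1 0 0 0;0.6 0 0 0 0 0 0'; python3 -c "
from workcell import env; s=env.state(); print(s['torque'],s['force'],s['ee_pos'])"
```

```text
time_s: 10.48
ee_pos: [563.8, 202.5, 48.6]
ee_rot: [180.0, -0.0, -163.4]
force: [-0.4, 0.1, -2.6]
gripper_width: 35.9
gripper_force: 40.0
time_s: 10.72
ee_pos: [563.8, 202.5, 47.7]
ee_rot: [180.0, -0.0, -163.4]
force: [0.1, 0.2, -2.6]
gripper_width: 35.8
gripper_force: 40.0
[ 0.02389526 -0.04560391  0.0337936 ] [ 0.09376304  0.19217123 -2.60448459] [563.802704   202.47538092  47.68964899]
```

```bash
python3 -m crank '0.6 0 0 1 0 0 0;0.6 0 0 1 0 0 0;0.6 0 0 0 0 0 0';python3 -m crank '0.6 0 0 1 0 0 0;0.6 0 0 1 0 0 0;0.6 0 0 0 0 0 0'; python3 -c "
from workcell import env; s=env.state(); print(s['torque'],s['force'],s['ee_pos'])"
```

```text
time_s: 11.1
ee_pos: [563.4, 202.4, 45.6]
ee_rot: [180.0, -0.0, -163.4]
force: [-1.0, -0.1, -2.6]
gripper_width: 35.8
gripper_force: 40.0
time_s: 11.48
ee_pos: [563.4, 202.4, 43.4]
ee_rot: [180.0, -0.1, -163.4]
force: [-1.4, 0.6, -3.7]
gripper_width: 36.0
gripper_force: 40.0
[-0.08456806  0.36404053  0.00319488] [-1.40993332  0.64562972 -3.74301633] [563.42967619 202.38632324  43.44420397]
```

```bash
python3 -m crank '0.6 0.3 0 1 0 0 0;0.6 0 0 1 0 0 0;0.6 0 0 0 0 0 0';python3 -m crank '0.6 0 0 1 0 0 0;0.6 0 0 0 0 0 0';python3 -m crank '0.6 0 0 1 0 0 0;0.6 0 0 0 0 0 0'; python3 -c "
from workcell import env; s=env.state(); print(s['torque'],s['force'],s['ee_pos'])"
```

```text
time_s: 11.85
ee_pos: [563.4, 202.4, 41.6]
ee_rot: [180.0, -0.0, -163.4]
force: [-1.2, -1.6, -3.6]
gripper_width: 35.6
gripper_force: 40.0
time_s: 12.1
ee_pos: [563.4, 202.4, 40.7]
ee_rot: [180.0, -0.0, -163.4]
force: [-2.2, 0.5, -2.7]
gripper_width: 35.9
gripper_force: 40.0
time_s: 12.35
ee_pos: [563.4, 202.4, 39.7]
ee_rot: [180.0, -0.0, -163.4]
force: [-2.7, -1.1, -1.5]
gripper_width: 36.0
gripper_force: 40.0
[-0.12045173  0.58851316  0.0457822 ] [-2.72964786 -1.09834411 -1.49485214] [563.4176059  202.37388101  39.65229855]
```

```bash
python3 -m crank '0.6 0 0 0.7 0 0 0;0.6 0 0 0 0 0 0';python3 -m crank '0.6 0 0 0.7 0 0 0;0.6 0 0 0 0 0 0'; python3 -c "
from workcell import env; s=env.state(); print(s['torque'],s['force'],s['ee_pos'])"
```

```text
time_s: 12.6
ee_pos: [563.4, 202.4, 39.4]
ee_rot: [180.0, -0.0, -163.4]
force: [-4.7, -1.8, 2.0]
gripper_width: 35.7
gripper_force: 40.0
time_s: 12.85
ee_pos: [563.4, 202.4, 39.4]
ee_rot: [180.0, 0.0, -163.4]
force: [-5.0, -2.9, 6.0]
gripper_width: 35.9
gripper_force: 40.0
[-0.14936998  0.99195809  0.14279562] [-5.03139218 -2.9134157   5.95489999] [563.43440391 202.37368977  39.3582989 ]
```

```bash
python3 -m crank '-0.2 0 0 0 0 0 0;-0.2 0 0 0 0 0 0;-0.2 0 0 0 0 0 0;-0.2 0 0 -5 0 0 0;-0.2 0 0 -20 0 0 0;-0.2 0 0 -30 0 0 0;-0.2 0 0 -40 0 0 0;-0.2 0 0 -40 0 0 0;-0.2 0 -40 0 0 0 0;-0.2 0 -50 0 0 0 0'
python3 go.py 506 -81 130 191 6
python3 -c "
from workcell import env; print(env.state()['qpos'])"
```

```text
time_s: 14.1
ee_pos: [590.0, 116.1, 174.6]
ee_rot: [-180.0, 0.2, -163.3]
force: [0.5, 0.4, -1.0]
gripper_width: 54.8
gripper_force: 0.0
turn [0.   0.15 5.75] now [590.  116.1 174.6] [-180.     0.2 -163.3] t 14.1
22.9 -27.4 7.4 0.0 0.03 0.96 ; 22.4 -27.8 7.4 0.0 0.03 0.96 ; 21.9 -28.2 7.4 0.0 0.03 0.96 ; 21.5 -28.6 7.4 0.0 0.03 0.96 ; 21.0 -28.9 7.4 0.0 0.03 0.96 ; 20.5 -29.2 7.4 0.0 0.03 0.96 ; 
[ 1.00338579e+01  2.14591305e+01  8.83659447e+01  1.27973747e-02
  7.00232613e+01 -9.67158981e+01]
```

```bash
python3 -m crank '-0.2 23 -27.5 8 0 0 1.1;-0.2 23 -28 8 0 0 1.1;-0.2 23 -28 8 0 0 1.1;-0.2 22 -28.5 8 0 0 1.1;-0.2 22 -29 8 0 0 1.1;-0.2 21 -29 8 0 0 1.2;-0.2 0 0 0 0 0 0;-0.2 0 0 0 0 0 0'
python3 - <<'E'
from workcell import grab_frame
import cv2,numpy as np
for c in("scene","top"): cv2.imwrite(f"pics/{c}6.png",np.mean([grab_frame(c) for _ in range(4)],0))
E
python3 go.py 503 -81.3 30 190 3
python3 - <<'E'
from fit import *
im={c:cv2.imread(f"pics/{c}6.png") for c in("scene","top")}
def seat(e=None): return cart()[2:]
def carp(e=None): return [prism(key(42,32),10,12)]+cart()[2:]
for c in im:
  for m in(seat,):
    for h in(1,):
      print(c,*fit({c:im[c]},carp,[566.5,203,36,17],rad=50))
for c in im: print("knob",c,*fit({c:im[c]},knob,[506,-81,0,10],rad=40,clips=dict(scene=130,top=80)))
E
```

```text
time_s: 15.1
ee_pos: [500.7, -80.8, 125.8]
ee_rot: [180.0, 0.1, -170.1]
force: [-0.4, 0.7, 0.2]
gripper_width: 54.8
gripper_force: 0.0
turn [ 0.    0.01 -0.04] now [500.1 -80.6 125.4] [ 180.    0. -170.] t 15.5
-0.9 -0.4 31.8 0.0 0.0 -0.01 ; -0.9 -0.4 31.8 0.0 0.0 -0.01 ; -0.9 -0.4 31.8 0.0 0.0 -0.01 ; 
scene [566.2 201.8  17.3] 0.2528
top [565.1 201.7  16.4] 0.2616
knob scene [508.1 -80.6  12.7] 0.3818
knob top [524.6 -90.   -6.4] 0.7122[ WARN:0@1.330] global loadsave.cpp:1063 imwrite_ Unsupported depth image for selected encoder is fallbacked to CV_8U.
```

```bash
cat > flat.py <<'E'
from fit import *
def D(r,f,ang):
    p=circ(r); h=np.degrees(np.arccos(f/r)); t=np.radians(np.linspace(h,360-h,40)); p=r*np.c_[np.cos(t),np.sin(t)]
    a=np.radians(ang); return p@np.array([[np.cos(a),np.sin(a)],[-np.sin(a),np.cos(a)]])
def mod(ang): return lambda e=None:[prism(key(42,32),10,12),prism(rect(25,18),12,40),prism(rect(25,18),40,40),prism(circ(12.5),40,43),prism(circ(12.5),43,43),prism(D(8,4,ang),43,70),prism(D(7,4,ang),70,70)]
E
python3 - <<'E'
from flat import *
im={c:cv2.imread(f"pics/{c}6.png") for c in("scene","top")}
P=dict(scene=[566.2,201.8,36,17],top=[565.1,201.7,36,17])
for c in im:
    u=proj(c,[P[c][0],P[c][1],94])[0]; roi={c:[int(u[0])-11,int(u[1])-11,int(u[0])+12,int(u[1])+12]}
    for a in range(-60,61,10):
        f=lambda d:cost({c:im[c]},mod(a),[P[c][0]+d[0],P[c][1]+d[1],36,17],None,roi,None)
        o=minimize(f,[0,0],method="Nelder-Mead",options=dict(initial_simplex=[[0,0],[2,0],[0,2]],maxiter=60)); print(c,a,round(o.fun,4),np.round(o.x,1))
ks=[]
for c in im:
    u=proj(c,[566,201.8,96])[0]; M=np.float32([[20,0,200-20*u[0]],[0,20,200-20*u[1]]]); ks.append(cv2.warpAffine(im[c],M,(400,400),flags=cv2.INTER_CUBIC))
cv2.imwrite("pics/v6.png",np.hstack(ks))
E
```

```text
scene -60 0.2486 [ 0.8 -0.2]
scene -50 0.2423 [ 0.8 -0.2]
scene -40 0.2367 [ 0.7 -0. ]
scene -30 0.2324 [ 0.7 -0.1]
scene -20 0.2301 [ 0.7 -0.1]
scene -10 0.2292 [ 0.2 -0.4]
scene 0 0.229 [ 0.6 -0. ]
scene 10 0.2286 [ 0.2 -0.2]
scene 20 0.2288 [ 0.2 -0.3]
scene 30 0.2288 [ 0.5 -0. ]
scene 40 0.2289 [ 0.2 -0.3]
scene 50 0.2292 [ 0.2 -0.3]
scene 60 0.2294 [ 0.2 -0.2]
top -60 0.3112 [0.3 0.1]
top -50 0.3103 [0.2 0.1]
top -40 0.3093 [0. 0.]
top -30 0.3093 [0. 0.]
top -20 0.3096 [0.1 0. ]
top -10 0.3096 [0.1 0. ]
top 0 0.3098 [0.1 0. ]
top 10 0.31 [0.1 0. ]
top 20 0.3103 [0.1 0. ]
top 30 0.3108 [0.1 0. ]
top 40 0.3112 [0.3 0.1]
top 50 0.3113 [0. 0.]
top 60 0.3119 [0.3 0.1]
```

```bash
python3 -m crank '-0.2 -1 -0.5 32 0 0 0;-0.2 -1 0 32 0 0 0;-0.2 -1 0 30 0 0 0;-0.2 0 0 10 0 0 0;-0.2 0 0 0 0 0 0'; python3 -m crank '-0.2 0 0 5 0 0 0;-0.2 0 0 4 0 0 0;-0.2 0 0 4 0 0 0;-0.2 0 0 0 0 0 0'
```

```text
time_s: 16.12
ee_pos: [502.9, -80.9, 21.2]
ee_rot: [180.0, -0.0, -170.1]
force: [0.3, 0.1, 0.5]
gripper_width: 54.6
gripper_force: 0.0
time_s: 16.62
ee_pos: [502.8, -81.0, 8.2]
ee_rot: [180.0, -0.0, -170.1]
force: [0.2, -0.3, 0.2]
gripper_width: 54.8
gripper_force: 0.0
```

```bash
python3 -m crank '0.9 0 0 0 0 0 0;0.9 0 0 0 0 0 0;0.9 0 0 0 0 0 0;0.9 0 0 0 0 0 0;0.9 0 0 0 0 0 0;0.9 0 0 0 0 0 0' 40; python3 -c "
from workcell import env; print(env.state()['ee_pos'])"
```

```text
time_s: 17.38
ee_pos: [503.0, -81.0, 8.4]
ee_rot: [180.0, 0.0, -170.1]
force: [-0.2, 0.5, 1.0]
gripper_width: 23.4
gripper_force: 40.0
[503.04482919 -81.00617505   8.41553091]
```

View pics/v6.png

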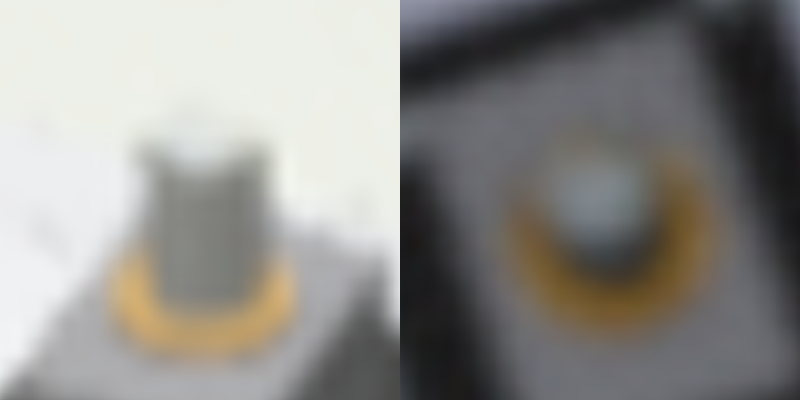

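```bash
python3 -m crank '0.9 0 0 -4 0 0 0;0.9 0 0 -20 0 0 0;0.9 0 0 -40 0 0 0;0.9 0 0 -40 0 0 0;0.9 0 0 -25 0 0 0;0.9 0 0 0 0 0 0'; python3 go.py 562 202.5 130 185 10
```

```text
time_s: 18.12
ee_pos: [504.2, -81.3, 139.2]
ee_rot: [-179.9, 0.3, -170.1]
force: [-0.7, -0.2, -0.8]
gripper_width: 23.7
gripper_force: 40.0
turn [-0.08  0.25  4.92] now [504.2 -81.3 139.2] [-179.9    0.3 -170.1] t 18.125
-10.6 27.0 0.9 -0.01 0.03 0.49 ; -10.3 27.0 0.9 -0.01 0.03 0.49 ; -10.1 27.1 0.9 -0.01 0.03 0.49 ; -9.9 27.2 0.9 -0.01 0.03 0.49 ; -9.7 27.3 0.9 -0.01 0.03 0.49 ; -9.4 27.4 0.9 -0.01 0.03 0.49 ; -9.2 27.5 0.9 -0.01 0.03 0.49 ; -8.9 27.5 1.0 -0.01 0.03 0.49 ; -8.7 27.6 0.9 -0.01 0.03 0.49 ; -8.5 27.8 1.0 -0.01 0.03 0.49 ;
```

```bash
python3 -m crank '0.9 -10.6 27 0.8 0 0 0.5;0.9 -10.3 27 0.8 0 0 0.5;0.9 -10 27 0.8 0 0 0.5;0.9 -10 27.2 0.8 0 0 0.5;0.9 -9.8 27.3 0.8 0 0 0.5;0.9 -9.4 27.4 0.8 0 0 0.5;0.9 -9.2 27.5 0.8 0 0 0.5;0.9 -9 27.5 0.8 0 0 0.5;0.9 -8.8 27.6 0.8 0 0 0.5;0.9 -8.5 27.8 0.8 0 0 0.4'; python3 -m crank '0.9 0 0 0 0 0 0;0.9 0 0 0 0 0 0;0.9 0 0 0 0 0 0'; python3 go.py 562 202.5 117 185 2
python3 - <<'E'
from flat import *
from workcell import grab_frame,env
f=np.mean([grab_frame("scene") for _ in range(4)],0).astype(np.uint8); cv2.imwrite("pics/scene7.png",f)
p=env.state()["ee_pos"]; z=p[2]-8.4
# held knob (skirt only visible): fit skirt cylinder in scene, dark-clipped
def sk(e=None): return [prism(circ(27),0,18)]
u=proj("scene",[p[0]+3.9,p[1],z])[0]; roi=dict(scene=[int(u[0])-14,int(u[1])-6,int(u[0])+15,int(u[1])+7])
for dz in(-2,0,2):
  o=minimize(lambda v:cost(dict(scene=f),sk,[v[0],v[1],z+dz,0],None,roi,dict(scene=120)),[p[0]+3.9,p[1]],method="Nelder-Mead",options=dict(initial_simplex=[[p[0]+3.9,p[1]],[p[0]+7,p[1]],[p[0]+3,p[1]+3]])); print(dz,z,np.round(o.x,1),o.fun)
E
```

```text
time_s: 19.38
ee_pos: [560.3, 203.2, 127.2]
ee_rot: [-180.0, -0.2, -175.0]
force: [0.5, -0.0, -0.7]
gripper_width: 23.9
gripper_force: 40.0
time_s: 19.75
ee_pos: [560.8, 201.6, 128.9]
ee_rot: [-180.0, -0.1, -175.0]
force: [1.2, 0.4, -0.5]
gripper_width: 23.6
gripper_force: 40.0
turn [-0.03 -0.06 -0.03] now [560.8 201.6 128.9] [-1.80e+02 -1.00e-01 -1.75e+02] t 19.75
-0.6 0.4 6.0 -0.01 -0.03 -0.02 ; -0.7 0.4 5.9 -0.01 -0.03 -0.02 ; 
-2 121.06957597090667 [573.4 207.3] 0.3298779153141827
0 121.06957597090667 [571.3 205.5] 0.33207602083152316
2 121.06957597090667 [569.4 203.8] 0.3348971330554127
```

```bash
python3 -m crank '0.9 -1.3 0.8 6 0 0 0;0.9 0 0 6 0 0 0;0.9 0 0 0 0 0 0'; python3 -m crank '0.9 0 0 1 0 0 0;0.9 0 0 1 0 0 0;0.9 0 0 0 0 0 0'; python3 -m crank '0.9 0 0 1 0 0 0;0.9 0 0 0 0 0 0';python3 -m crank '0.9 0 0 1 0 0 0;0.9 0 0 0 0 0 0'; python3 -c "
from workcell import env; print(env.state()['torque'])"
```

```text
time_s: 20.32
ee_pos: [561.9, 203.4, 116.4]
ee_rot: [-180.0, -0.1, -175.0]
force: [-0.4, 0.6, -0.8]
gripper_width: 23.7
gripper_force: 40.0
time_s: 20.7
ee_pos: [562.5, 203.6, 115.4]
ee_rot: [180.0, 0.0, -175.0]
force: [-0.3, -0.1, -0.8]
gripper_width: 23.9
gripper_force: 40.0
time_s: 20.95
ee_pos: [562.4, 203.5, 114.3]
ee_rot: [180.0, -0.0, -175.0]
force: [-0.2, -0.7, -0.1]
gripper_width: 23.4
gripper_force: 40.0
time_s: 21.2
ee_pos: [562.4, 203.6, 113.2]
ee_rot: [180.0, -0.0, -175.0]
force: [-0.8, 0.5, -1.0]
gripper_width: 23.6
gripper_force: 40.0
[-0.00495254  0.07314185 -0.03573209]
```

```bash
python3 -m crank '0.9 0.5 -0.9 0 0 0 0;0.9 0 0 1 0 0 0;0.9 0 0 0 0 0 0'; python3 -m crank '0.9 0 0 1 0 0 0;0.9 0 0 0 0 0 0'; python3 -m crank '0.9 0 0 1 0 0 0;0.9 0 0 0 0 0 0';python3 -m crank '0.9 0 0 1 0 0 0;0.9 0 0 0 0 0 0'; python3 -c "
from workcell import env; print(env.state()['torque'])"
```

```text
time_s: 21.58
ee_pos: [562.0, 202.6, 112.2]
ee_rot: [180.0, -0.0, -175.0]
force: [0.4, 0.3, -0.3]
gripper_width: 24.0
gripper_force: 40.0
time_s: 21.82
ee_pos: [562.0, 202.6, 111.3]
ee_rot: [180.0, -0.0, -175.0]
force: [-0.1, -0.2, -0.1]
gripper_width: 23.8
gripper_force: 40.0
time_s: 22.08
ee_pos: [562.0, 202.6, 110.3]
ee_rot: [180.0, -0.0, -175.0]
force: [-0.5, -0.1, -0.9]
gripper_width: 23.6
gripper_force: 40.0
time_s: 22.32
ee_pos: [562.0, 202.6, 109.3]
ee_rot: [180.0, -0.0, -175.0]
force: [0.5, -0.4, -0.9]
gripper_width: 23.9
gripper_force: 40.0
[ 0.04483741  0.05237552 -0.04211308]
```

```bash
for i in 1; do python3 -m crank '0.9 0 0 1.5 0 0 0;0.9 0 0 0 0 0 0';python3 -m crank '0.9 0 0 1.5 0 0 0;0.9 0 0 0 0 0 0';python3 -m crank '0.9 0 0 1.5 0 0 0;0.9 0 0 0 0 0 0';python3 -m crank '0.9 0 0 1.5 0 0 0;0.9 0 0 0 0 0 0';  done | grep -E "pos|force:"
```

```text
ee_pos: [562.1, 202.6, 107.7]
force: [0.6, 0.0, -0.5]
gripper_force: 40.0
ee_pos: [562.1, 202.6, 106.2]
force: [0.4, -0.8, -0.5]
gripper_force: 40.0
ee_pos: [562.0, 202.6, 104.8]
force: [-0.6, -1.4, -0.2]
gripper_force: 40.0
ee_pos: [562.0, 202.6, 103.2]
force: [-0.1, -0.1, -1.0]
gripper_force: 40.0
```

```bash
for i in 1; do python3 -m crank '0.9 0 0 2 0 0 0;0.9 0 0 0 0 0 0';python3 -m crank '0.9 0 0 2 0 0 0;0.9 0 0 0 0 0 0';python3 -m crank '0.9 0 0 2 0 0 0;0.9 0 0 0 0 0 0';python3 -m crank '0.9 0 0 1.5 0 0 0;0.9 0 0 0 0 0 0';python3 -m crank '0.9 0 0 1 0 0 0;0.9 0 0 0 0 0 0';  done | grep -E "pos|force:"; python3 -c "
from workcell import env; print(env.state()['torque'])"
```

```text
ee_pos: [562.0, 202.6, 101.2]
force: [-0.3, -0.7, -0.2]
gripper_force: 40.0
ee_pos: [562.0, 202.6, 99.2]
force: [0.5, 0.2, -0.9]
gripper_force: 40.0
ee_pos: [562.0, 202.6, 97.2]
force: [0.9, -0.8, -0.7]
gripper_force: 40.0
ee_pos: [562.0, 202.6, 95.7]
force: [0.3, -0.4, -0.8]
gripper_force: 40.0
ee_pos: [562.0, 202.7, 94.8]
force: [0.5, 0.9, -0.4]
gripper_force: 40.0
[ 1.17629176e-02  5.98960274e-06 -2.64775526e-02]
```

```bash
for i in 1; do python3 -m crank '0.9 0 0 1 0 0 0;0.9 0 0 0 0 0 0';python3 -m crank '0.9 0 0 1 0 0 0;0.9 0 0 0 0 0 0';python3 -m crank '0.9 0 0 1 0 0 0;0.9 0 0 0 0 0 0';  done | grep -E "pos|force:"; python3 -c "
from workcell import env; print(env.state()['torque'])"
```

```text
ee_pos: [562.2, 202.7, 94.2]
force: [-0.9, -0.5, 2.7]
gripper_force: 40.0
ee_pos: [562.2, 202.7, 93.1]
force: [-1.1, -0.0, 3.1]
gripper_force: 40.0
ee_pos: [562.2, 202.7, 92.1]
force: [-1.7, -1.2, 4.7]
gripper_force: 40.0
[-0.02109179  0.16372456 -0.02727119]
```

```bash
for i in 1; do python3 -m crank '0.9 0 0 1.5 0 0 0;0.9 0 0 0 0 0 0' 55;python3 -m crank '0.9 0 0 1.5 0 0 0;0.9 0 0 0 0 0 0';python3 -m crank '0.9 0 0 0.8 0 0 0;0.9 0 0 0 0 0 0';python3 -m crank '0.9 0 0 0.8 0 0 0;0.9 0 0 0 0 0 0';  done | grep -E "pos|force:"; python3 -c "
from workcell import env; print(env.state()['torque'])"
```

```text
ee_pos: [562.2, 202.7, 90.6]
force: [-1.2, -0.9, 6.4]
gripper_force: 55.0
ee_pos: [562.2, 202.7, 89.3]
force: [-2.1, -1.4, 7.2]
gripper_force: 55.0
ee_pos: [562.2, 202.7, 88.7]
force: [-1.9, -0.7, 8.0]
gripper_force: 55.0
ee_pos: [562.3, 202.7, 88.3]
force: [-1.8, -0.7, 9.6]
gripper_force: 55.0
[-0.12247744  0.43128408 -0.00064442]
```

```bash
for i in 1; do python3 -m crank '0.9 0 0 0.8 0 0 0;0.9 0 0 0 0 0 0';python3 -m crank '0.9 0 0 0.8 0 0 0;0.9 0 0 0 0 0 0';python3 -m crank '0.9 0 0 0.8 0 0 0;0.9 0 0 0 0 0 0;0.9 0 0 0 0 0 0';  done | grep -E "pos|force:|rot|width"; python3 -c "
from workcell import env; print(env.state()['torque'])"
```

```text
ee_pos: [562.3, 202.7, 88.2]
ee_rot: [180.0, 0.1, -175.0]
force: [-3.4, -1.3, 13.1]
gripper_width: 23.9
gripper_force: 55.0
ee_pos: [562.3, 202.8, 88.1]
ee_rot: [180.0, 0.1, -175.0]
force: [-5.0, -2.1, 17.0]
gripper_width: 24.2
gripper_force: 55.0
ee_pos: [562.4, 202.8, 88.0]
ee_rot: [180.0, 0.1, -175.0]
force: [-6.1, -1.2, 19.6]
gripper_width: 23.9
gripper_force: 55.0
[-0.31578351  1.03003871 -0.03606699]
```

```bash
python3 -m crank '0.9 0 0 0 0 0 0;0.9 0 0 0 0 0 0;0.9 0 0 0 0 0 0;0.9 0 0 0 0 0 0' && python3 -c "
from workcell import env; print(env.job_done())"
```

```text
time_s: 27.7
ee_pos: [562.4, 202.8, 88.0]
ee_rot: [180.0, 0.1, -175.0]
force: [-4.7, -1.6, 20.7]
gripper_width: 23.9
gripper_force: 55.0
the job is handed in; nothing more can be done
None
```

I handed the job in at 27.7 s: the cartridge is seated in the recess and released, and the knob is home on the spindle, still gripped and held at the stop with about 20 N. Depth and force readings back this, and a camera fit confirmed the cartridge's place before the knob went on, but I took no picture after fitting the knob.

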